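Set up the angle fixture: seat the block, then slot the stop plate

ROBOT

A 7-joint arm with a two-finger parallel gripper is mounted at the origin on the work surface. World frame = base frame: x ahead of the robot, y to its left, z up, the work surface at z = 0. Lengths are in m, angles in rad, forces in N, time in s.
With the tool pointing down it reaches from about 0.35 to 0.9 m from the base axis. Payload 8.1 kg.
Tool frame: the origin (TCP) lies midway between the tips of the shut fingers; the grasp point (between the pads) lies arm.grip_depth behind it (arm.grip_depth is the distance from the TCP to the grasp point, in m); z points along the fingers, y is the line along which they close (so a half turn about z gives the same grasp; the last joint's range is limited). The gripper opens to 85 mm and grips with 20 to 120 N. Pads are 22 mm wide; open, the fingers measure 114 mm over their backs; the gripper's body (76 mm by 85 mm) begins 54 mm behind the grasp point. The pads swing forward as they close: fully open they stand 13 mm farther back than shut.
Start: joints at [1.212, 0.434, 0.025, 1.573, -0.012, 1.134, -0.075], TCP at [0.158, -0.605, 0.231] pointing down, gripper open.
Joint ranges: [-2.62, 2.62], [-0.44, 2.09], [-1.27, 1.32], [0.08, 2.57], [-1.32, 4.46], [0.12, 2], [-2.74, 2.74]. Speed limits (rad/s): [2.22, 2.22, 3.01, 3.01, 3.14, 3.14, 3.14].

INTERFACE

Orientations are given as a 3x3 rotation matrix whose columns are the frame's x, y, z axes.
In Python, from cell import arm, get_image, camera_model gives the robot as it stands.
- The arm moves only by the shell command python3 -m crank 'ROWS' [FORCE]. ROWS is JSON, a list of rows, each a list of 7 numbers: the shift along the world's x, y, z in units of 25 mm (1.0 is 25 mm), then the turn, a rotation vector about the world's x, y, z in units of 8 degrees (1.0 is 8 degrees), then the closure, from 0 (fully open) to 1 (shut). A call has 1 to 12 rows; each row is the pose to reach, as a shift and turn from the pose commanded when the call began; what a row does not reach only later rows make up. A row lasts 1/8 s, in which the tool goes at most 62.5 mm and 10.7 degrees, less where a joint would pass 70% of its speed; a pose out of reach is approached as far as the arm can. A call with a gripper value outside its range is refused whole. The fingers move at their own pace and stop on an object; FORCE is the grip in N (left out, the last holds). Time passes only in rows, so rows that repeat a pose let the fingers close. It gives the time, the measured TCP pose, the force, the opening and the grip force at its end, in the units of the state.
- arm.sense(): the state, without advancing time (a new reading comes with each control period).
- get_image(name): name is "scene" or "top" or "wrist"; returns (picture, depth): 480x640x3 uint8, blue, green, red; 480x640 float32, m along the optical axis (not along the pixel's ray), 0 where there is no reading.
- camera_model(name): a dict with "K" (3x3 intrinsics, pixels), "world_from_camera" (4x4, takes a point from camera to world coordinates). Camera axes: x right, y down, z forward; pixel columns grow to the right and rows downward; lengths in m; the calibration is good to about 2 mm. A picture is of the moment at which its call begins: read the wrist's pose just before it. camera_model takes no time and is no camera call; for the wrist camera it gives the pose at the moment of the call.
- arm.close_job(): hands the job in; it is judged then, once.
The state is a dict: "clock": time; "joint_pos": joint angles; "qvel": joint speeds; "tau": joint torques, N m; "tool_pos": TCP position; "tool_rot": TCP orientation; "contact_force": force on the tool from outside, world axes, zero at the start; "wrist_torque": the same for the moment, N m; "gripper_width": finger opening in m; "grasp_force": force on a finger pad.
Only numpy, scipy, OpenCV 4.12 (cv2) and the standard library are available. Lean on these libraries where they do the work, as an engineer would, in place of code of your own. Each camera call takes 0.05 s, during which the arm holds its last target. There are 200 camera calls.

TASK

Take the steel setting block off the granite plate and seat it gently, flat and square, in the pocket of the inclined fixture and let go of it. Then take the red-handled stop plate out of the wooden stand and slide it fully home in the slot behind the block. Leave the other things on the bench where they are.

Things in the scene. Friction and masses are not known exactly. Their poses are not given: they have to be found in the camera images.
- block: bright steel setting block, 60 x 40 x 36 mm (its own x, y, z), 0.5 kg, with six dark hole marks on its top; lies flat on the black granite plate. Origin: centre of its 60 x 40 underside, z up. A half turn about z makes no difference.
- nest: fixed inclined blue plate, leaning 30 deg to face the robot: z = its normal, x up the slope away from the robot, y across. Origin: pocket floor centre (plate top, z=0), 53 mm above bench. Pocket opening 64 (x) x 44 (y), silver walls 10 high. Silver slot block up-slope: slot centre x=54, y=0, opening 10 (x) x 64 (y), 26 deep to z=0, outside 23 x 77. Both mouths bevelled 2.5 x 4. Sizes in mm.
- stop_plate: stop plate: flat steel blade 60 mm wide (its y), 6 mm thick (its x), 43 mm tall, topped by a red grip 30 mm wide (y), 14 mm thick (x), 36 mm tall, from 42 to 78 mm above the blade's lower edge; 0.14 kg. It stands upright in one of the two slots of the wooden stand. Origin: middle of the blade's lower edge, z up through the grip. Either way round is the same.
- stand: fixed wooden stand, 60 mm (x) x 200 mm (y) x 30 mm high; two slots in a row along its y, centred at y = +48 and -48 mm, each 9 x 64 mm and 22 mm deep (slot floor 8 mm above the bench). Origin: centre of underside.
- granite: fixed black granite plate, 160 mm (x) x 200 mm (y) x 25 mm high. Origin: centre of underside.
- gauge_plate: yellow-handled gauge plate, same shape and size as the stop plate but with a yellow grip; standing in the other slot of the wooden stand. Bystander. Origin: middle of its lower edge.
- ring_gauge: small brass ring gauge, 36 mm across, 12 mm high, lying on the granite plate beside the block. Bystander. Origin: centre of underside.
- cyl_square: upright steel cylinder, 44 mm across, 90 mm high. Bystander. Origin: centre of underside.
- v_block: dark steel V-block, 50 x 50 mm, about 37 mm high. Bystander. Origin: centre of underside.
- wood_case: small closed pale wooden case, 70 x 110 x 45 mm. Bystander. Origin: centre of underside.
- screwdriver: screwdriver with an orange handle lying on the bench. Bystander. Origin near its middle.
- oil_can: small green can, 44 mm across, 85 mm high. Bystander. Origin: centre of underside.

How it is judged:
By the outcome, as a careful person would: the job done as asked, in the order asked, and still so for the second after the job is handed in, with the robot touching nothing.
It also fails if it takes over 64 s, if anything falls off the work surface, if the arm or the gripper's body presses on something with over 40 N, if the wrist force passes 120 N, or if a joint passes its speed limit or range.

## Working session

There is one attempt and no reset: what is moved stays moved. The work goes in short steps, Python scripts to look and compute and a shell command to move; the robot and the scene stay as the last step left them, time stands still between calls to the robot, and variables do not carry over. Pictures are saved under pics/ and viewed, at most 10 in all, crops included, and the job is handed in when it is done.

```bash
ls; mkdir -p pics
python3 - <<'E'
from cell import arm,get_image,camera_model
import cv2,numpy as np
print(arm.grip_depth); s=arm.sense(); print({k:np.round(v,3).tolist() for k,v in s.items()})
for n in ("scene","top"):
    im,d=get_image(n); cv2.imwrite(f"pics/{n}0.png",im); np.save(f"pics/{n}0.npy",d)
    m=camera_model(n); print(n,np.round(m["K"],1).tolist(),np.round(m["world_from_camera"],3).tolist())
E
```

```text
pics
0.0187
{'clock': 0.0, 'joint_pos': [1.212, 0.435, 0.025, 1.574, -0.012, 1.134, -0.075], 'qvel': [-0.002, 0.001, -0.0, -0.001, 0.001, -0.001, -0.001], 'tau': [-0.002, -67.048, 1.024, -31.621, 0.016, 0.013, 0.0], 'tool_pos': [0.158, -0.604, 0.231], 'tool_rot': [[0.967, 0.253, -0.001], [0.253, -0.967, 0.001], [-0.0, -0.002, -1.0]], 'contact_force': [0.759, -0.293, -0.235], 'wrist_torque': [0.021, -0.053, 0.012], 'grasp_force': 0.0, 'gripper_width': 0.085}
scene [[433.7, 0.0, 321.2], [0.0, 433.7, 243.5], [0.0, 0.0, 1.0]] [[-0.723, 0.379, -0.578, 1.201], [0.691, 0.387, -0.61, 0.63], [-0.007, -0.841, -0.542, 0.617], [0.0, 0.0, 0.0, 1.0]]
top [[598.2, 0.0, 329.4], [0.0, 598.2, 235.9], [0.0, 0.0, 1.0]] [[0.014, -0.982, 0.187, 0.306], [-1.0, -0.011, 0.017, -0.025], [-0.015, -0.187, -0.982, 1.535], [0.0, 0.0, 0.0, 1.0]]
```

View pics/top0.png

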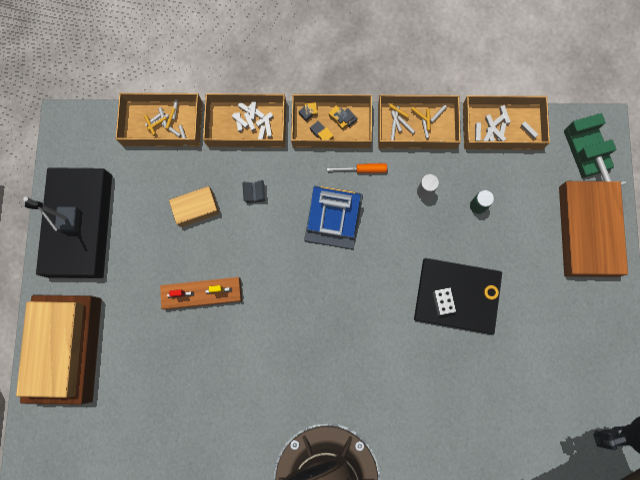

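View pics/scene0.png

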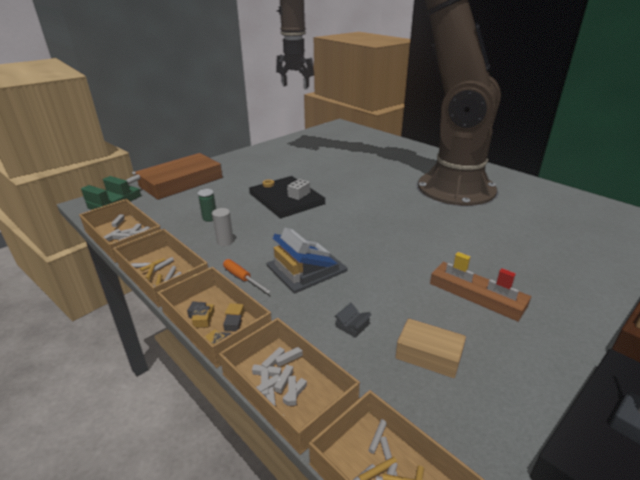

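The top view shows the block at (445,301) on the granite, the ring at (491,292), the nest at about (334,215), and the stop plate's red grip at (178,293), with yellow at (217,289).

```bash
cat > h.py <<'E'
import numpy as np,cv2
from cell import arm,get_image,camera_model
def ray(m,u,v,z):
    "pixel -> world point on plane height z"
    K=m["K"];T=np.array(m["world_from_camera"])
    d=T[:3,:3]@np.linalg.inv(K)@[u,v,1]; return T[:3,3]+d*(z-T[2,3])/d[2]
def dep(m,d,u,v):
    T=np.array(m["world_from_camera"]); return T[:3,:3]@(np.linalg.inv(m["K"])@[u,v,1]*d[int(v),int(u)])+T[:3,3]
def proj(m,p):
    T=np.array(m["world_from_camera"]); c=(np.atleast_2d(p)-T[:3,3])@T[:3,:3]@np.array(m["K"]).T; return c[:,:2]/c[:,2:]
E
python3 - <<'E'
from h import *
m=camera_model("top");d=np.load("pics/top0.npy");im=cv2.imread("pics/top0.png")
for n,u,v,z in [("block",445,301,.061),("ring",491,292,.037),("red",178,293,.086),("yel",217,289,.086),("nestlo",331,233,.053),("floor",333,218,.053),("slot",336,198,.08)]:
    print(n,ray(m,u,v,z).round(3),dep(m,d,u,v).round(3))
a=cv2.resize(im[275:330,410:510],None,fx=4,fy=4,interpolation=2)
b=cv2.resize(im[178:253,300:370],None,fx=5,fy=5,interpolation=2)
c=cv2.resize(im[270:315,155:250],None,fx=4,fy=4,interpolation=2)
o=np.zeros((600,800,3),np.uint8);o[:220,:400]=a;o[:375,410:760]=b;o[400:580,:380]=c;cv2.imwrite("pics/m1.png",o)
E
```

```text
block [ 0.427 -0.284  0.061] [ 0.427 -0.284  0.061]
ring [ 0.453 -0.404  0.037] [ 0.454 -0.407  0.024]
red [0.436 0.367 0.086] [0.436 0.366 0.088]
yel [0.447 0.272 0.086] [0.447 0.271 0.09 ]
nestlo [ 0.596 -0.003  0.053] [ 0.601 -0.002  0.023]
floor [ 0.634 -0.007  0.053] [ 0.634 -0.007  0.053]
slot [ 0.68  -0.014  0.08 ] [ 0.68  -0.014  0.079]
```

View pics/m1.png

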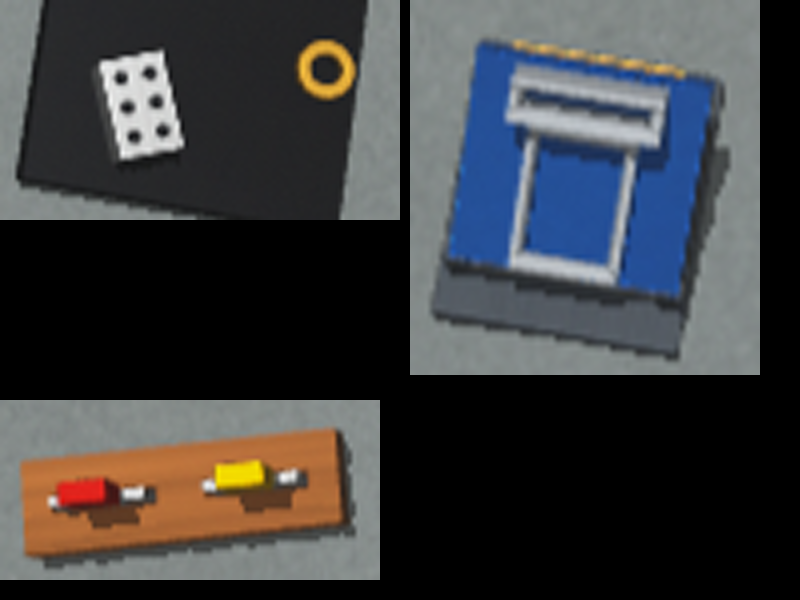

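The enlarged crops show the block's long axis at about +12° yaw, the nest's up-slope axis at about -9°, and the red plate standing nearly square in its stand slot at the left (+y) end. I'll move above the block for a close look.

```bash
python3 -m crank '[[2,2.4,0,0,0,0,0],[4,4.8,0,0,0,0,0],[5.8,7,0,0,0,0,0],[7.6,9,0,0,0,0,0],[9.2,11,0,0,0,0,0],[10.4,12.4,0,0,0,0,0],[10.8,12.8,0,0,0,0,0],[10.8,12.8,0,0,0,0,0],[10.8,12.8,0,0,0,0,0]]'
python3 - <<'E'
from h import *
print(arm.sense()["tool_pos"])
m=camera_model("wrist");im,d=get_image("wrist");cv2.imwrite("pics/w1.png",im);np.save("pics/w1.npy",d);print(m)
E
```

```text
clock: 1.23
tool_pos: [0.4275, -0.2851, 0.231]
tool_rot: [[0.968, 0.253, -0.001], [0.253, -0.968, -0.0], [-0.001, -0.0, -1.0]]
contact_force: [-0.0, -0.1, 0.8]
gripper_width: 0.0853
grasp_force: 0.0
[ 0.42751646 -0.28513103  0.23104236]
{'K': array([[401.47900985,   0.        , 325.1514558 ],
       [  0.        , 401.47900985, 241.86632034],
       [  0.        ,   0.        ,   1.        ]]), 'world_from_camera': array([[ 0.25247938, -0.92210343, -0.29322248,  0.50388446],
       [-0.96760165, -0.24095143, -0.07542848, -0.26674831],
       [-0.00109951,  0.3027667 , -0.95306407,  0.37328463],
       [ 0.        ,  0.        ,  0.        ,  1.        ]])}
```

View pics/w1.png

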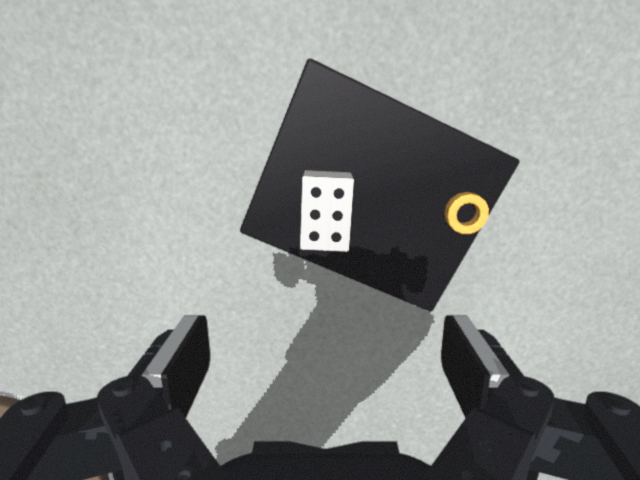

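The wrist view shows the block's top face with corners near (303,177), (353,179), (350,251) and (301,249). The ring is at (467,213). I'll fit the top face.

```bash
cat >> h.py <<'E'
def rect(pts):
    "oriented rectangle of xy points (m): centre,long,short,yaw deg of the long side"
    (c,(w,h),a)=cv2.minAreaRect((np.asarray(pts)[:,:2]*1000).astype(np.float32))
    if w<h: w,h,a=h,w,a+90
    return np.round(c,1),round(w,1),round(h,1),round((a+90)%180-90,2)
E
python3 - <<'E'
from h import *
s=arm.sense();m=camera_model("wrist")
im=cv2.imread("pics/w1.png");d=np.load("pics/w1.npy")
w=np.zeros((480,640),np.uint8);w[160:265,285:370]=1
mask=((im.min(2)>185)&(w>0)).astype(np.uint8)
mask=cv2.morphologyEx(mask,cv2.MORPH_CLOSE,np.ones((15,15)))
c=max(cv2.findContours(mask,0,1)[0],key=cv2.contourArea)[:,0]
print(c.min(0),c.max(0)); h=.061
print(rect([ray(m,u,v,h) for u,v in c]), "depth z",dep(m,d,327,200).round(4))
v,u=np.nonzero(mask);print("centroid",np.mean([ray(m,a,b,h) for a,b in zip(u,v)],0).round(4))
# same from top
m=camera_model("top");im=cv2.imread("pics/top0.png");w[:]=0;w[280:325,425:465]=1
mask=((im.min(2)>140)&(w>0)).astype(np.uint8);mask=cv2.morphologyEx(mask,cv2.MORPH_CLOSE,np.ones((5,5)))
v,u=np.nonzero(mask);P=np.array([ray(m,a,b,h) for a,b in zip(u,v)]);print("top",P.mean(0).round(4),rect(P))
E
```

```text
[301 176] [353 262]
(array([ 424.3, -287.9]), 71.4, 39.8, 11.76) depth z [ 0.4416 -0.2847  0.0619]
centroid [ 0.4306 -0.2865  0.061 ]
top [ 0.428  -0.2841  0.061 ] (array([ 428. , -284.2]), 60.5, 39.3, 11.93)
```

Run:
```python
from h import *
m=camera_model("wrist")
im=cv2.imread("pics/w1.png")
mask=np.zeros((480,640),np.uint8);mask[165:253,290:365]=(im.min(2)>150)[165:253,290:365]
mask=cv2.morphologyEx(cv2.morphologyEx(mask,cv2.MORPH_CLOSE,np.ones((13,13))),cv2.MORPH_OPEN,np.ones((9,9)))
v,u=np.nonzero(mask);P=np.array([ray(m,a,b,.061) for a,b in zip(u,v)]);print(P.mean(0).round(4),rect(P))
# nest from top: corner pixels read in the 5x crop (origin 300,178), on known planes
t=camera_model("top")
px=lambda x,y:(300+(x-410+.5)/5-.5,178+(y+.5)/5-.5)
for n,(x,y) in dict(pTL=(536,137),pTR=(626,152),pBR=(607,262),pBL=(525,253),plateTL=(480,42),plateTR=(718,78),plateBR=(682,297),plateBL=(447,262),slotTL=(516,68),slotTR=(668,88),slotBR=(660,145),slotBL=(507,122)).items():
    print(n,np.round(px(x,y),1))
d=np.load("pics/top0.npy")
# fit the blue plate plane from depth
im=cv2.imread("pics/top0.png").astype(int)
v,u=np.nonzero((im[...,0]>100)&(im[...,2]<70)&(d>0)); k=(u>300)&(u<370)&(v>178)&(v<253);P=np.array([dep(t,d,a,b) for a,b in zip(u[k],v[k])])
c=np.median(P,0)
for _ in range(5):
    n=np.linalg.svd(P-P.mean(0),full_matrices=False)[2][2]; n*=np.sign(n[2]); r=(P-P.mean(0))@n; P=P[abs(r)<max(2*r.std(),.0015)]
print("plane",len(P),n.round(3),"tilt",np.degrees(np.arccos(n[2])).round(2),"yaw",np.degrees(np.arctan2(-n[1],-n[0])).round(2),P.mean(0).round(4))
```

```text
[ 0.4309 -0.2864  0.061 ] (array([ 430.1, -286.6]), 60.8, 40.1, 11.68)
pTL [324.8 205. ]
pTR [342.8 208. ]
pBR [339. 230.]
pBL [322.6 228.2]
plateTL [313.6 186. ]
plateTR [361.2 193.2]
plateBR [354. 237.]
plateBL [307. 230.]
slotTL [320.8 191.2]
slotTR [351.2 195.2]
slotBR [349.6 206.6]
slotBL [319. 202.]
plane 1104 [-0.494  0.083  0.866] tilt 30.06 yaw -9.59 [ 0.644  -0.0075  0.0572]
```

```bash
python3 -m crank '[[0.04,0,-2,0,0,-0.34,0],[0.04,0,-4,0,0,-0.34,0],[0.04,0,-5,0,0,-0.34,0],[0.04,0,-5.6,0,0,-0.34,0],[0.04,0,-5.6,0,0,-0.34,0]]'
```

```text
clock: 1.9
tool_pos: [0.4283, -0.2853, 0.0909]
tool_rot: [[0.979, 0.205, -0.001], [0.205, -0.979, 0.0], [-0.001, -0.001, -1.0]]
contact_force: [0.9, -0.3, 0.6]
gripper_width: 0.0853
grasp_force: 0.0
```

```bash
python3 -m crank '[[0.04,0,-1.2,0,0,0,0],[0.04,0,-2,0,0,0,0],[0.04,0,-2.28,0,0,0,0],[0.04,0,-2.28,0,0,0,0],[0.04,0,-2.28,0,0,0,0.35]]' 40;  python3 -m crank '[[0,0,0,0,0,0,1],[0,0,0,0,0,0,1],[0,0,0,0,0,0,1],[0,0,0,0,0,0,1],[0,0,0,0,0,0,1]]' 50
python3 - <<'E'
from h import *
im,d=get_image("wrist");cv2.imwrite("pics/w2.png",im)
E
```

```text
clock: 2.52
tool_pos: [0.4308, -0.2851, 0.0354]
tool_rot: [[0.978, 0.207, 0.002], [0.207, -0.978, -0.001], [0.001, 0.001, -1.0]]
contact_force: [0.6, 0.9, 0.7]
gripper_width: 0.0695
grasp_force: 0.0
clock: 3.15
tool_pos: [0.4306, -0.2851, 0.0351]
tool_rot: [[0.978, 0.207, 0.001], [0.207, -0.978, -0.001], [0.001, 0.001, -1.0]]
contact_force: [-0.6, 0.6, 5.4]
gripper_width: 0.0395
grasp_force: 50.4
```

View pics/w2.png

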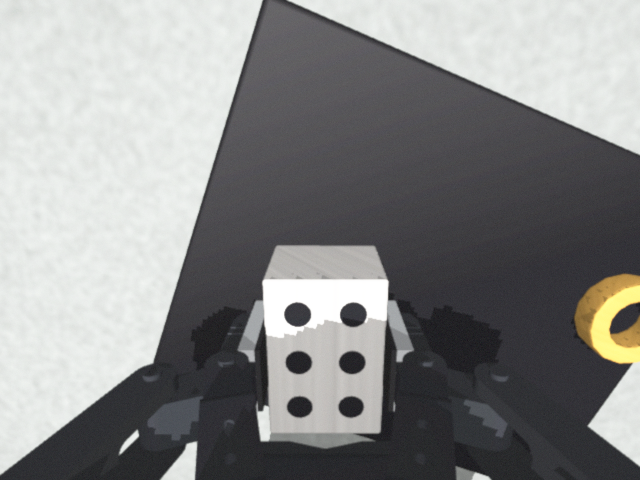

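The block is held, with its top face corners at (263,279), (388,279), (381,433) and (269,433). Opening is 39.5 mm. Next I'll lift it and compute the pre-place pose.

```bash
cat >> h.py <<'E'
from scipy.spatial.transform import Rotation as Ro
from scipy.optimize import least_squares
def nestR(yaw,tilt=30): return (Ro.from_euler('z',yaw,degrees=True)*Ro.from_euler('y',-tilt,degrees=True)).as_matrix()
D=np.diag([1.,-1,-1])
def go(p,R):
    "rows units from current pose"
    s=arm.sense();print("shift",((p-s["tool_pos"])/.025).round(2),"turn",(np.degrees(Ro.from_matrix(R@np.array(s["tool_rot"]).T).as_rotvec())/8).round(2))
E
python3 - <<'E'
from h import *
s=arm.sense();m=camera_model("wrist")
C=np.array([ray(m,u,v,.061) for u,v in [(263,279),(388,279),(381,433),(269,433)]])
print("block top centre in tool",(np.array(s["tool_rot"]).T@(C.mean(0)-s["tool_pos"])).round(4),"sides",np.linalg.norm(C-np.roll(C,1,0),axis=1).round(4))
t=camera_model("top")
pts=np.array([[42.5,-38.5,26],[42.5,38.5,26],[65.5,38.5,26],[65.5,-38.5,26],[-34.5,24.5,10],[-34.5,-24.5,10]])/1000
pix=np.array([[349.6,206.6],[319,202],[320.8,191.2],[351.2,195.2],[322.0,228.6],[340.,230.6]])
f=lambda q:(proj(t,pts@nestR(q[2]*10).T+[q[0],q[1],.053])-pix).ravel()
r=least_squares(f,[.634,-.007,-.96]);print("nest",r.x*[1,1,10],f(r.x).round(1))
o=np.array([r.x[0],r.x[1],.053]);R=nestR(r.x[2]*10)
p=o+R@[0,0,.109]
go(p,R@D)
E
python3 -m crank '[[0,0,0.6,0,0,0,1],[0,0,2,0,0,0,1],[0,0,4,0,0,0,1],[0,0,5.6,0,0,0,1],[0,0,6,0,0,0,1],[0,0,6,0,0,0,1]]'
```

```text
block top centre in tool [-0.0004  0.0013 -0.0259] sides [0.0596 0.0392 0.0596 0.0401]
nest [ 6.39208092e-01 -7.65920096e-03 -8.02825122e+00] [ 0.3 -1.4  0.1 -1.3 -0.6  0.6 -0.   1.1 -0.4  0.1  0.6  0.9]
shift [ 6.19 11.4   4.49] turn [ 0.14 -3.76 -2.43]
clock: 3.95
tool_pos: [0.4297, -0.2845, 0.1841]
tool_rot: [[0.978, 0.207, -0.0], [0.207, -0.978, -0.0], [-0.0, -0.0, -1.0]]
contact_force: [-0.4, -0.2, -5.5]
gripper_width: 0.0386
grasp_force: 52.9
```

```bash
python3 -m crank '[[0.9,1.7,0.6,0.02,-0.5,-0.35,1],[1.9,3.4,0.6,0.04,-1.1,-0.7,1],[2.9,5.3,0.6,0.06,-1.75,-1.1,1],[3.9,7.2,0.6,0.1,-2.4,-1.6,1],[4.9,9,0.6,0.12,-3,-2,1],[5.7,10.5,0.4,0.14,-3.5,-2.3,1],[6.2,11.4,0.1,0.14,-3.76,-2.43,1],[6.2,11.4,0,0.14,-3.76,-2.43,1],[6.2,11.4,0,0.14,-3.76,-2.43,1],[6.2,11.4,0,0.14,-3.76,-2.43,1]]'
python3 - <<'E'
from h import *
im,d=get_image("wrist");cv2.imwrite("pics/w3.png",im);np.save("pics/w3.npy",d)
E
```

```text
clock: 5.2
tool_pos: [0.5841, -0.0006, 0.1831]
tool_rot: [[0.859, -0.139, 0.492], [-0.121, -0.99, -0.069], [0.497, -0.0, -0.868]]
contact_force: [0.2, 0.8, -5.2]
gripper_width: 0.0392
grasp_force: 53.4
```

View pics/w3.png

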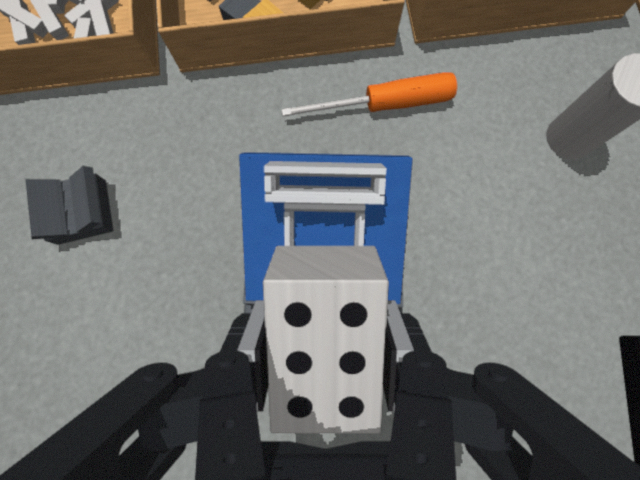

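The view shows the nest almost square to the tool: slot block at (265-386, 163-204), plate edges near x = 240 and 411. I'll enlarge this.

Run:
```python
import cv2
im=cv2.imread("pics/w3.png");cv2.imwrite("pics/w3c.png",cv2.resize(im[148:253,230:420],None,fx=4.2,fy=4.2,interpolation=2))
```

```text
(no output)
```

View pics/w3c.png

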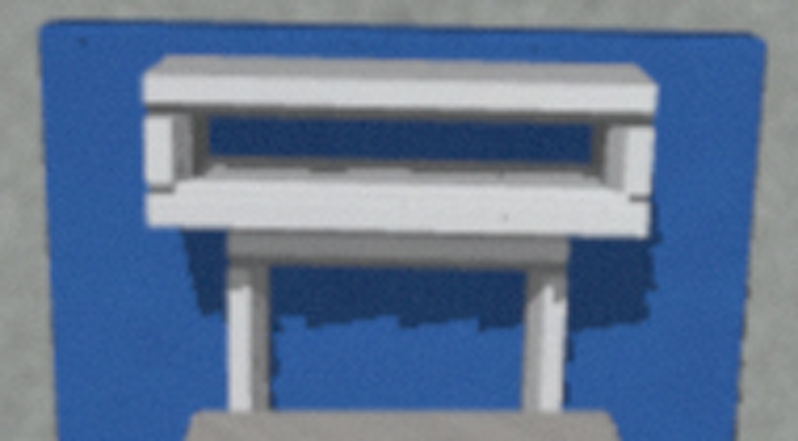

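```bash
cat > fit.py <<'E'
from h import *
s=arm.sense();m=camera_model("wrist");Rt=np.array(s["tool_rot"])
px=lambda x,y:np.array([230+(x+.5)/4.2-.5,148+(y+.5)/4.2-.5])
pts=np.array([[65.5,38.5,26],[65.5,-38.5,26],[42.5,38.5,26],[42.5,-38.5,26]])/1000
pix=np.array([px(143,75),px(657,83),px(146,228),px(648,237)])
fl=np.array([[10,22,0],[10,-22,0]])/1000; fu=np.array([px(271,380)[0],px(524,380)[0]])
def f(q):
    X=lambda p:p@nestR(q[2]*10,q[3]*10).T+[q[0],q[1],.053]
    return np.r_[(proj(m,X(pts))-pix).ravel(),proj(m,X(fl))[:,0]-fu,(q[3]-3)*30]
r=least_squares(f,[.639,-.007,-.8,3]);print("nest",(r.x*[1,1,10,10]).round(4),f(r.x).round(1))
E
python3 - <<'E'
from fit import *
o=np.array([r.x[0],r.x[1],.053]);R=nestR(r.x[2]*10)
print("tcp in nest",(R.T@(np.array(s["tool_pos"])-o)).round(4))
B=[(265,280),(387,280),(382,432),(270,432)]
# block top corners on plane tool z=-.0259
T=np.array(m["world_from_camera"]);C=[]
for u,v in B:
    d=T[:3,:3]@np.linalg.inv(m["K"])@[u,v,1];n=Rt[:,2];P0=s["tool_pos"]+n*-.0259
    C.append(T[:3,3]+d*(n@(P0-T[:3,3]))/(n@d))
C=np.array(C);print("block centre tool",(Rt.T@(C.mean(0)-s["tool_pos"])).round(4),"nest",(R.T@(C.mean(0)-o)).round(4))
e=Rt.T@((C[0]+C[1]-C[2]-C[3])/2);print("block yaw in tool",np.degrees(np.arctan2(e[1],e[0])).round(2),np.linalg.norm(e))
go(o+R@[0,0,.09],R@D)
E
```

```text
nest [ 6.37900e-01 -8.10000e-03 -9.08220e+00  3.00126e+01] [ 0.1  0.3 -0.2  0.4  0.5 -0.3 -0.2 -0.4  0.  -0.3  0. ]
tcp in nest [ 0.0186 -0.0013  0.14  ]
block centre tool [ 0.0001  0.0011 -0.0259] nest [ 0.0188 -0.0027  0.1659]
block yaw in tool 0.02 0.0585292184713066
shift [ 0.36 -0.01 -2.11] turn [-0.01 -0.02 -0.13]
```

Run:
```python
from h import *
o=np.array([.6379,-.0081,.053]);R=nestR(-9.1)
for z in (.09,.04,.022): go(o+R@[.0003,.0009,z],R@D)
print("normal/25mm per mm",(R[:,2]/25).round(4))
```

```text
shift [ 0.38  0.03 -2.1 ] turn [-0.01 -0.02 -0.13]
shift [ 1.36 -0.13 -3.83] turn [-0.01 -0.02 -0.13]
shift [ 1.72 -0.19 -4.46] turn [-0.01 -0.02 -0.13]
normal/25mm per mm [-0.0197  0.0032  0.0346]
```

```bash
python3 -m crank '[[0.2,0.02,-1,-0.01,-0.02,-0.13,1],[0.38,0.03,-2.1,-0.01,-0.02,-0.13,1],[0.9,-0.05,-3,-0.01,-0.02,-0.13,1],[1.3,-0.12,-3.7,-0.01,-0.02,-0.13,1],[1.36,-0.13,-3.83,-0.01,-0.02,-0.13,1],[1.36,-0.13,-3.83,-0.01,-0.02,-0.13,1],[1.36,-0.13,-3.83,-0.01,-0.02,-0.13,1]]'
python3 - <<'E'
from h import *
o=np.array([.6379,-.0081,.053]);R=nestR(-9.1);s=arm.sense()
print("tcp in nest",(R.T@(np.array(s["tool_pos"])-o)).round(4))
for z in (.026,.018): go(o+R@[.0003,.0009,z],R@D)
im,d=get_image("wrist");cv2.imwrite("pics/w4.png",im)
im,d=get_image("scene");cv2.imwrite("pics/s4.png",im)
w=cv2.imread("pics/w4.png")[100:450,150:490]; c=cv2.resize(im[215:300,255:355],None,fx=4,fy=4,interpolation=2)
O=np.zeros((350,740,3),np.uint8);O[:,:340]=w;O[:340,340:]=c;cv2.imwrite("pics/m4.png",O)
E
```

```text
clock: 6.12
tool_pos: [0.624, -0.0029, 0.1017]
tool_rot: [[0.866, -0.157, 0.475], [-0.136, -0.988, -0.079], [0.481, 0.003, -0.877]]
contact_force: [1.0, -0.3, -6.5]
gripper_width: 0.0388
grasp_force: 53.2
tcp in nest [0.0117 0.003  0.0494]
shift [ 0.06 -0.09 -1.04] turn [-0.   -0.15 -0.  ]
shift [ 0.22 -0.12 -1.32] turn [-0.   -0.15 -0.  ]
```

View pics/m4.png

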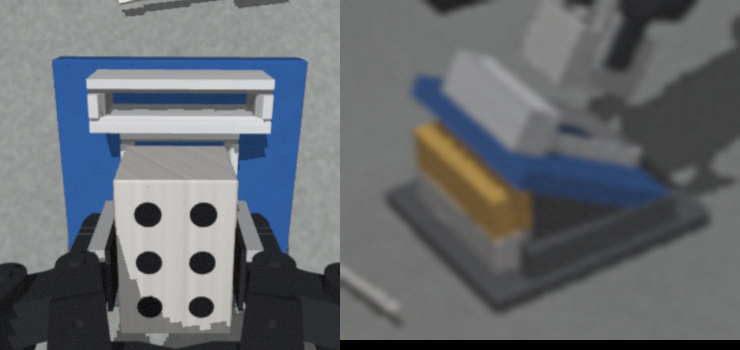

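```bash
python3 - <<'E'
from h import *
s=arm.sense();print(np.round(s["joint_pos"],3),np.round(s["tool_pos"],4),np.round(s["qvel"],3),np.round(s["tau"],1),s["clock"])
E
python3 -m crank '[[0,0,0,0,0,0,1],[0,0,0,0,0,0,1]]'
```

```text
[-0.311  0.408  0.172  2.186  0.87   0.118 -2.741] [ 0.6241 -0.0025  0.1017] [-0.003  0.002 -0.001 -0.004  0.001 -0.001 -0.002] [  0.2 -57.    3.5 -23.5   0.4  -1.5   0. ] 6.225
clock: 6.48
tool_pos: [0.6243, -0.0024, 0.1013]
tool_rot: [[0.866, -0.157, 0.475], [-0.136, -0.988, -0.078], [0.481, 0.004, -0.877]]
contact_force: [-0.7, -0.6, -6.4]
gripper_width: 0.0392
grasp_force: 53.2
```

Joints 6 and 7 are at their range ends, so this wrist configuration can't reach the nest. I'll back out, go vertical and give the tool a half turn. That puts joint 7 on its other side, and the block is symmetric.

```bash
python3 -m crank '[[-0.6,0.1,1.2,0,0,0,1],[-1.4,0.2,2.5,0,0,0,1],[-2,0.2,4,0.1,0.8,0,1],[-2.4,0.2,5,0.25,1.6,0,1],[-2.8,0.2,5.5,0.4,2.6,0,1],[-3,0.2,5.5,0.56,3.55,0,1],[-3,0.2,5.5,0.56,3.55,0,1],[-3,0.2,5.5,0.56,3.55,0,1]]'
python3 - <<'E'
from h import *
s=arm.sense();print(np.round(s["joint_pos"],3))
E
```

```text
clock: 7.48
tool_pos: [0.549, 0.0026, 0.238]
tool_rot: [[0.988, -0.155, 0.001], [-0.155, -0.988, -0.004], [0.001, 0.004, -1.0]]
contact_force: [-0.3, 0.2, -6.2]
gripper_width: 0.0393
grasp_force: 53.6
[ 0.175  0.336 -0.368  1.728  0.138  1.103 -1.963]
```

```bash
python3 -m crank '[[0,0,0,0,0,1,1],[0,0,0,0,0,2.2,1],[0,0,0,0,0,3.5,1],[0,0,0,0,0,4.8,1],[0,0,0,0,0,6.1,1],[0,0,0,0,0,7.4,1],[0,0,0,0,0,8.7,1],[0,0,0,0,0,10,1],[0,0,0,0,0,11,1],[0,0,0,0,0,11.25,1]]'; python3 -m crank '[[0,0,0,0,0,1,1],[0,0,0,0,0,2.2,1],[0,0,0,0,0,3.5,1],[0,0,0,0,0,4.8,1],[0,0,0,0,0,6.1,1],[0,0,0,0,0,7.4,1],[0,0,0,0,0,8.7,1],[0,0,0,0,0,10,1],[0,0,0,0,0,11,1],[0,0,0,0,0,11.25,1],[0,0,0,0,0,11.25,1]]'
python3 - <<'E'
from h import *
s=arm.sense();print(np.round(s["joint_pos"],3))
o=np.array([.6379,-.0081,.053]);R=nestR(-9.1)
E2=np.diag([-1.,1,-1])
for z in (.13,.09,.04): go(o+R@[.0003,.0009,z],R@E2)
E
```

```text
clock: 8.72
tool_pos: [0.5486, 0.0027, 0.2385]
tool_rot: [[0.153, 0.988, 0.005], [0.988, -0.153, -0.002], [-0.001, 0.005, -1.0]]
contact_force: [-0.1, 0.3, -5.7]
gripper_width: 0.039
grasp_force: 53.7
clock: 10.1
tool_pos: [0.5491, 0.0026, 0.2386]
tool_rot: [[-0.987, 0.158, 0.001], [0.158, 0.987, 0.003], [-0.0, 0.003, -1.0]]
contact_force: [-1.0, -0.3, -5.8]
gripper_width: 0.0391
grasp_force: 53.7
[ 0.636  0.514 -1.066  1.692  0.473  1.22   0.87 ]
shift [ 1.    0.02 -2.91] turn [-0.62 -3.7  -0.01]
shift [ 1.79 -0.11 -4.3 ] turn [-0.62 -3.7  -0.01]
shift [ 2.78 -0.27 -6.03] turn [-0.62 -3.7  -0.01]
```

```bash
python3 -m crank '[[0,0,0,-0.1,-0.5,0,1],[0,0,-0.2,-0.2,-1.2,0,1],[0.1,0,-0.5,-0.35,-2,0,1],[0.1,0.1,-1,-0.5,-2.8,0,1],[0.2,0.15,-1.3,-0.6,-3.5,-0.01,1],[0.2,0.15,-1.5,-0.62,-3.7,-0.01,1],[0.2,0.15,-1.53,-0.62,-3.7,-0.01,1],[0.2,0.15,-1.53,-0.62,-3.7,-0.01,1]]'
cat > st.py <<'E'
from h import *
s=arm.sense();print(np.round(s["joint_pos"],3))
o=np.array([.6379,-.0081,.053]);R=nestR(-9.1)
E2=np.diag([-1.,1,-1])
print("tcp in nest",(R.T@(np.array(s["tool_pos"])-o)).round(4))
E
python3 - <<'E'
from st import *
for z in (.09,.04): go(o+R@[.0003,.0009,z],R@E2)
E
```

```text
clock: 11.1
tool_pos: [0.5547, 0.0065, 0.2008]
tool_rot: [[-0.855, 0.157, 0.494], [0.135, 0.988, -0.079], [-0.5, -0.001, -0.866]]
contact_force: [-0.2, -1.0, -6.5]
gripper_width: 0.0391
grasp_force: 53.7
[ 0.56   0.248 -0.907  2.185  0.975  0.503  0.323]
tcp in nest [0.0008 0.0012 0.1703]
shift [ 1.57 -0.27 -2.79] turn [ 0.01  0.   -0.01]
shift [ 2.55 -0.42 -4.52] turn [ 0.01  0.   -0.01]
```

Joints have room. Descending along the nest normal.

```bash
python3 -m crank '[[0.4,-0.07,-0.7,0,0,0,1],[0.9,-0.15,-1.6,0,0,0,1],[1.57,-0.27,-2.79,0,0,0,1],[2.1,-0.35,-3.7,0,0,0,1],[2.45,-0.4,-4.35,0,0,0,1],[2.55,-0.42,-4.52,0,0,0,1],[2.55,-0.42,-4.52,0,0,0,1]]'
python3 - <<'E'
from st import *
for z in (.027,.018,.012): go(o+R@[.0003,.0009,z],R@E2)
E
```

```text
clock: 11.98
tool_pos: [0.6184, -0.0042, 0.0875]
tool_rot: [[-0.855, 0.157, 0.494], [0.135, 0.988, -0.079], [-0.5, -0.001, -0.866]]
contact_force: [0.2, 0.2, -5.2]
gripper_width: 0.0389
grasp_force: 53.6
[ 0.349  0.52  -0.682  2.174  1.557  0.485 -0.189]
tcp in nest [0.0001 0.0007 0.0398]
shift [ 0.26 -0.03 -0.44] turn [ 0.01 -0.   -0.01]
shift [ 0.44 -0.06 -0.75] turn [ 0.01 -0.   -0.01]
shift [ 0.56 -0.08 -0.96] turn [ 0.01 -0.   -0.01]
```

```bash
python3 -m crank '[[0.14,-0.015,-0.24,0,0,0,1],[0.26,-0.03,-0.44,0,0,0,1],[0.36,-0.045,-0.61,0,0,0,1],[0.44,-0.06,-0.75,0,0,0,1],[0.44,-0.06,-0.75,0,0,0,1]]'
python3 - <<'E'
from st import *
print("F nest",(R.T@np.array(s["contact_force"])).round(1),"(free: weight",(R.T@[0,0,-5.4]).round(1))
im,d=get_image("wrist");cv2.imwrite("pics/w5.png",im)
E
```

```text
clock: 12.6
tool_pos: [0.6283, -0.0056, 0.0678]
tool_rot: [[-0.856, 0.156, 0.493], [0.134, 0.988, -0.079], [-0.499, -0.001, -0.867]]
contact_force: [-3.1, 0.8, -7.7]
gripper_width: 0.0391
grasp_force: 53.8
[ 0.339  0.57  -0.67   2.164  1.636  0.498 -0.251]
tcp in nest [-0.0011  0.001   0.0178]
F nest [-6.6  0.3 -5.1] (free: weight [-2.7 -0.  -4.7]
```

View pics/w5.png

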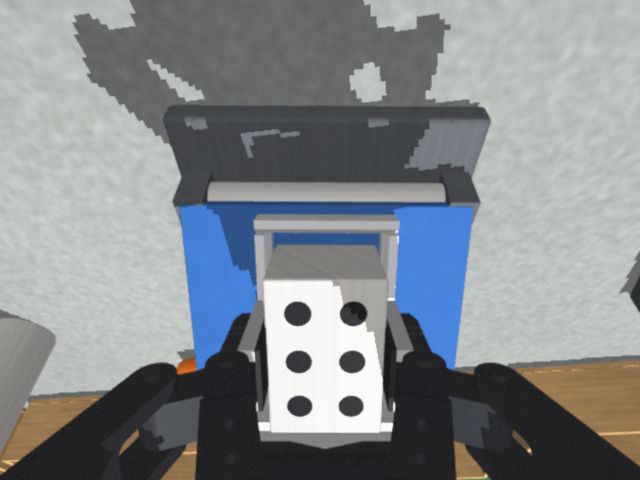

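Down-slope (towards the image top) there is a clear blue gap between the pocket's lower wall, at row 230, and the block's lower edge, at row 246. The force also says the block rests on the up-slope bevel. I'll quantify that.

Run:
```python
from st import *
m=camera_model("wrist");T=np.array(m["world_from_camera"])
def onz(u,v,z):
    d=R.T@T[:3,:3]@np.linalg.inv(m["K"])@[u,v,1];c=R.T@(T[:3,3]-o);return (c+d*(z-c[2])/d[2])*1000
print("cam",((R.T@(T[:3,3]-o))*1000).round(0))
print("outer top edge wall z10 row215",onz(327,215,.010).round(1),"inner row230",onz(327,230,.010).round(1), "wall/floor z0 row 234",onz(327,234,0).round(1))
print("block lower edge z7.7 row246",onz(275,246,.0077).round(1),onz(381,246,.0077).round(1))
print("block top edge z43.7",onz(265,280,.0437).round(1),onz(387,280,.0437).round(1),onz(382,432,.0437).round(1),onz(270,432,.0437).round(1))
print("wall y inner z10 row 246",onz(272,246,.01).round(1),onz(387,246,.01).round(1),"outer",onz(256,217,.01).round(1),onz(398,217,.01).round(1))
im=cv2.imread("pics/w5.png")
print(im[205:252,327].tolist())
print(im[246,252:402:2].sum(1).tolist())
```

```text
[ 0.339  0.57  -0.67   2.164  1.636  0.498 -0.251]
tcp in nest [-0.0011  0.0009  0.0179]
cam [-77.  -0. 160.]
outer top edge wall z10 row215 [-40.6   0.6  10. ] inner row230 [-34.7   0.7  10. ] wall/floor z0 row 234 [-30.1   0.7   0. ]
block lower edge z7.7 row246 [-27.3 -20.    7.7] [-27.4  22.2   7.7]
block top edge z43.7 [-28.  -18.9  43.7] [-28.1  19.2  43.7] [30.5 20.3 43.7] [ 30.6 -19.6  43.7]
wall y inner z10 row 246 [-28.1 -20.9  10. ] [-28.2  24.2  10. ] outer [-39.8 -26.6  10. ] [-39.9  27.9  10. ]
[[126, 77, 42], [136, 83, 48], [135, 83, 47], [136, 81, 45], [136, 80, 44], [139, 86, 48], [138, 82, 47], [137, 82, 46], [137, 84, 52], [133, 104, 93], [131, 124, 121], [131, 132, 128], [132, 129, 129], [133, 132, 131], [132, 132, 131], [146, 147, 147], [170, 168, 167], [178, 177, 174], [181, 179, 178], [179, 179, 178], [180, 179, 177], [182, 180, 180], [181, 179, 179], [179, 178, 178], [157, 154, 153], [136, 133, 132], [128, 125, 123], [131, 115, 103], [137, 97, 70], [142, 88, 51], [139, 84, 46], [140, 86, 49], [138, 84, 46], [137, 85, 44], [139, 85, 46], [140, 85, 47], [141, 86, 48], [138, 84, 47], [136, 84, 47], [135, 99, 80], [121, 110, 108], [118, 119, 121], [121, 123, 126], [121, 121, 124], [124, 127, 129], [123, 126, 125], [127, 129, 129]]
[259, 346, 537, 549, 540, 539, 458, 440, 430, 436, 348, 269, 345, 368, 373, 368, 375, 368, 361, 366, 371, 373, 364, 367, 366, 366, 367, 372, 370, 372, 372, 375, 368, 366, 375, 358, 361, 369, 365, 362, 361, 373, 384, 373, 373, 380, 365, 369, 361, 363, 367, 366, 368, 363, 368, 374, 368, 364, 362, 366, 358, 355, 282, 291, 354, 440, 439, 427, 465, 537, 535, 538, 543, 458, 416]
```

The two views, half a turn apart, show a constant camera bias of about (+1.3, -1.2) mm in world. That makes the nest's true origin about (0.6366, -0.0069), with the block sitting 1.2 mm up-slope in the grip. I'll correct for it.

```bash
sed -i 's/\.6379,-\.0081/.6366,-.0069/' st.py
python3 - <<'E'
from st import *
for z in (.021,.016,.0115): go(o+R@[-.0012,0,z],R@E2)
E
```

```text
[ 0.339  0.57  -0.67   2.164  1.636  0.498 -0.251]
tcp in nest [ 0.0002 -0.0001  0.0171]
shift [-0.12  0.02  0.11] turn [ 0.01 -0.01 -0.02]
shift [-0.03  0.01 -0.07] turn [ 0.01 -0.01 -0.02]
shift [ 0.06 -0.01 -0.22] turn [ 0.01 -0.01 -0.02]
```

```bash
python3 -m crank '[[-0.17,0.03,0.08,0,0,0,1],[-0.17,0.03,0.08,0,0,0,1],[-0.12,0.02,0,0,0,0,1],[-0.08,0.01,-0.1,0,0,0,1],[-0.04,0.005,-0.17,0,0,0,1],[-0.01,0,-0.22,0,0,0,1],[-0.01,0,-0.22,0,0,0,1]]'
python3 - <<'E'
from st import *
print("F nest",(R.T@np.array(s["contact_force"])).round(1))
for z in (.011,.0101,): go(o+R@[-.0012,0,z],R@E2)
E
```

```text
clock: 13.52
tool_pos: [0.6288, -0.0057, 0.063]
tool_rot: [[-0.856, 0.156, 0.494], [0.134, 0.988, -0.079], [-0.5, -0.002, -0.866]]
contact_force: [-0.4, 0.4, -6.5]
gripper_width: 0.0393
grasp_force: 53.8
[ 0.338  0.581 -0.671  2.166  1.665  0.504 -0.277]
tcp in nest [-0.0018 -0.0001  0.0126]
F nest [-3.7  0.3 -5.4]
shift [ 0.05 -0.   -0.04] turn [ 0.01 -0.   -0.02]
shift [ 0.07 -0.01 -0.07] turn [ 0.01 -0.   -0.02]
```

```bash
python3 -m crank '[[0.01,0,-0.02,0,0,0,1],[0.02,0,-0.035,0,0,0,1],[0.03,0,-0.052,0,0,0,1],[0.04,0,-0.07,0,0,0,1],[0.04,0,-0.07,0,0,0,1]]'
python3 - <<'E'
from st import *
print("F nest",(R.T@np.array(s["contact_force"])).round(1))
E
```

```text
clock: 14.15
tool_pos: [0.6298, -0.0058, 0.0614]
tool_rot: [[-0.855, 0.156, 0.494], [0.134, 0.988, -0.079], [-0.5, -0.002, -0.866]]
contact_force: [-0.6, -0.4, -6.1]
gripper_width: 0.0394
grasp_force: 53.8
[ 0.338  0.586 -0.67   2.165  1.671  0.506 -0.282]
tcp in nest [-0.0017  0.      0.0107]
F nest [-3.5 -0.5 -5. ]
```

```bash
python3 -m crank '[[0.01,0,-0.017,0,0,0,1],[0.02,0,-0.035,0,0,0,1],[0.02,0,-0.035,0,0,0,1]]'|sed -n 4p
python3 - <<'E'
from st import *
print("F nest",(R.T@np.array(s["contact_force"])).round(1))
E
python3 -m crank '[[0.01,0,-0.017,0,0,0,1],[0.02,0,-0.035,0,0,0,1],[0.02,0,-0.035,0,0,0,1]]'|sed -n 4p
python3 - <<'E'
from st import *
print("F nest",(R.T@np.array(s["contact_force"])).round(1))
E
```

```text
contact_force: [-9.0, -0.8, 5.9]
[ 0.338  0.587 -0.671  2.165  1.674  0.508 -0.285]
tcp in nest [-0.0017  0.0001  0.0104]
F nest [-4.6 -2.2  9.4]
contact_force: [-20.0, -1.6, 22.3]
[ 0.337  0.587 -0.671  2.166  1.677  0.509 -0.287]
tcp in nest [-0.0017  0.0001  0.0104]
F nest [-5.7 -4.7 29. ]
```

```bash
python3 -m crank '[[-0.02,0,0.035,0,0,0,1],[-0.022,0,0.04,0,0,0,1],[-0.022,0,0.04,0,0,0,0.5],[-0.022,0,0.04,0,0,0,0.4],[-0.022,0,0.04,0,0,0,0.3],[-0.022,0,0.04,0,0,0,0.2],[-0.022,0,0.04,0,0,0,0.2]]' 20
python3 - <<'E'
from st import *
print("F nest",(R.T@np.array(s["contact_force"])).round(1))
E
```

```text
clock: 15.78
tool_pos: [0.6304, -0.0057, 0.0607]
tool_rot: [[-0.855, 0.156, 0.494], [0.134, 0.988, -0.079], [-0.5, -0.002, -0.866]]
contact_force: [-0.1, -0.3, -0.1]
gripper_width: 0.0681
grasp_force: 0.0
[ 0.337  0.588 -0.67   2.164  1.674  0.507 -0.284]
tcp in nest [-0.0017  0.0002  0.0098]
F nest [-0.1 -0.3 -0.1]
```

```bash
python3 -m crank '[[-0.2,0.03,0.35,0,0,0,0.2],[-0.6,0.1,1.05,0,0,0,0.2],[-1.2,0.19,2.1,0,0,0,0.2],[-1.8,0.29,3.2,0,0,0,0.2],[-2.3,0.37,4.05,0,0,0,0.2],[-2.36,0.38,4.15,0,0,0,0.2],[-2.36,0.38,4.15,0,0,0,0.2]]'
python3 - <<'E'
from st import *
im,d=get_image("wrist");np.save("pics/w6.npy",d);cv2.imwrite("pics/w6.png",im)
E
```

```text
clock: 16.65
tool_pos: [0.5713, 0.0034, 0.1645]
tool_rot: [[-0.855, 0.156, 0.494], [0.134, 0.988, -0.08], [-0.501, -0.002, -0.866]]
contact_force: [0.4, -0.4, 0.2]
gripper_width: 0.0683
grasp_force: 0.0
[ 0.43   0.317 -0.773  2.203  1.163  0.467  0.144]
tcp in nest [-1.500e-03 -1.000e-04  1.296e-01]
```

View pics/w6.png

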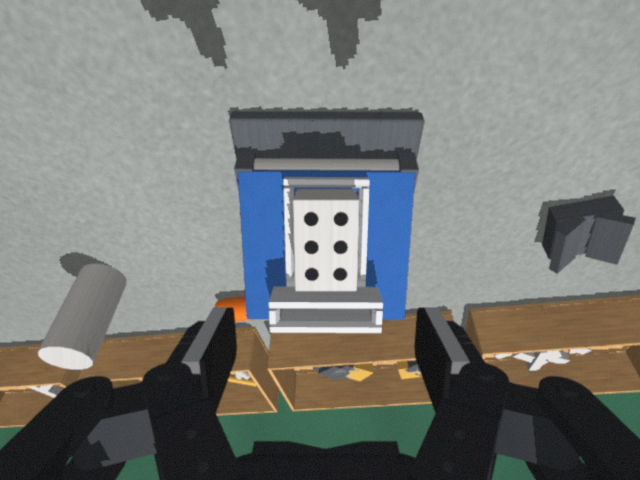

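The block sits in the pocket, square to the walls, with its top at (293-359, 198-290). The slot block is behind it at (270-383, 288-332). I'll check the seating with depth, refine the slot and plan the move to the stand.

Run:
```python
from st import *
m=camera_model("wrist");d=np.load("pics/w6.npy")
b=np.array([.00135,-.0012,0])
N=lambda u,v:R.T@(dep(m,d,u,v)-b-o)*1000
P=np.array([N(u,v) for u in range(298,354,3) for v in range(204,286,3)])
A=np.c_[P[:,:2],np.ones(len(P))];c=np.linalg.lstsq(A,P[:,2],rcond=None)[0];print("block top z at 0:",c.round(4), "resid",(A@c-P[:,2]).std().round(2))
Q=np.array([N(u,v) for u in (255,260,390,400) for v in range(190,280,5)]);print("plate z",np.median(Q[:,2]).round(2))
# block top rectangle
im=cv2.imread("pics/w6.png");k=np.zeros((480,640),np.uint8);k[185:291,285:364]=1
Z=np.array([[N(u,v) for u in range(285,364)] for v in range(185,291)]);msk=abs(Z[...,2]-36)<3
print("block top rect",rect(Z[msk]/1000))
pts=np.array([[65.5,-38.5,26],[65.5,38.5,26],[42.5,-38.5,26],[42.5,38.5,26]])/1000
print("pred slot corners px",proj(m,pts@R.T+o+b).round(1).tolist())
Z=np.array([[N(u,v) for u in range(255,400)] for v in range(285,340)]);msk=abs(Z[...,2]-26)<1.5;print("slot top rect",rect(Z[msk]/1000))
q=np.array([.436,.367,.25]);St=Ro.from_euler('z',5.5,degrees=True).as_matrix();go(q,St@np.array([[0,1.,0],[1,0,0],[0,0,-1]]))
```

```text
[ 0.43   0.318 -0.772  2.203  1.163  0.467  0.144]
tcp in nest [-0.0018 -0.0002  0.1292]
block top z at 0: [-1.30400e-01 -2.00000e-04  3.59098e+01] resid 10.02
plate z -0.26
block top rect (array([-1.5,  0.4]), 60.9, 40.1, 0.16)
pred slot corners px [[269.5, 333.7], [380.7, 333.8], [268.2, 303.6], [382.2, 303.7]]
slot top rect (array([52.5,  0.3]), 77.0, 24.2, 89.45)
shift [-5.41 14.54  3.44] turn [ 2.94  2.75 -9.21]
```

```bash
python3 -m crank '[[-0.5,0.5,1,0.3,0.28,-0.9,0.2],[-1,1.5,2.2,0.6,0.56,-1.9,0.2],[-1.6,3,3.2,0.95,0.88,-2.9,0.2],[-2.2,4.8,3.44,1.28,1.2,-4,0.2],[-2.9,6.8,3.44,1.6,1.5,-5,0.2],[-3.6,8.8,3.44,1.95,1.83,-6.1,0.2],[-4.2,10.8,3.44,2.3,2.15,-7.2,0.2],[-4.8,12.7,3.44,2.6,2.5,-8.2,0.2],[-5.3,14,3.44,2.85,2.7,-9,0.2],[-5.41,14.54,3.44,2.94,2.75,-9.21,0.2],[-5.41,14.54,3.44,2.94,2.75,-9.21,0.2],[-5.41,14.54,3.44,2.94,2.75,-9.21,0.2]]'
cat > plate.py <<'E'
from h import *
s=arm.sense();print(np.round(s["joint_pos"],3))
m=camera_model("wrist");im,d=get_image("wrist");cv2.imwrite("pics/w7.png",im);np.save("pics/w7.npy",d)
b=np.array([.00135,-.0012,0])
h=cv2.cvtColor(im,cv2.COLOR_BGR2HSV)
def look(name,mask,zlo,zhi):
    v,u=np.nonzero(mask&(d>0));P=np.array([dep(m,d,a,c) for a,c in zip(u,v)])-b
    k=(P[:,2]>zlo)&(P[:,2]<zhi);P=P[k]
    print(name,len(P),rect(P),P.mean(0).round(4),"z med",np.median(P[:,2]).round(4))
red=((h[...,0]<8)|(h[...,0]>172))&(h[...,1]>150)&(h[...,2]>60)
yel=(h[...,0]>22)&(h[...,0]<33)&(h[...,1]>170)&(h[...,2]>80)
print(red.sum(),yel.sum())
look("red top",red,.08,.092);look("yellow top",yel,.08,.092)
brown=(h[...,0]>5)&(h[...,0]<20)&(h[...,1]>90)
look("stand top",brown,.025,.035)
E
python3 plate.py
```

```text
clock: 18.2
tool_pos: [0.4364, 0.3663, 0.2496]
tool_rot: [[-0.097, 0.995, -0.0], [0.995, 0.097, -0.002], [-0.002, -0.0, -1.0]]
contact_force: [0.3, -0.2, -0.2]
gripper_width: 0.0686
grasp_force: 0.0
[-0.214  0.456 -0.827  1.634  0.355  1.21  -1.021]
761 525
red top 653 (array([437.6, 374.3]), 30.1, 13.2, -83.99) [0.4378 0.3753 0.0853] z med 0.0854
yellow top 449 (array([449.3, 279.6]), 29.7, 12.4, -81.59) [0.4493 0.2801 0.0853] z med 0.0854
stand top 11400 (array([549.3, 339.2]), 272.2, 200.7, 6.93) [0.4552 0.3395 0.0295] z med 0.0295
```

The red grip top is 30 x 13 mm at z = 0.085, which matches its given size. It is centred at (0.4376, 0.374) with yaw 6°. Descending to grasp.

```bash
python3 -m crank '[[0.05,0.31,-1,0,0,0.06,0.2],[0.05,0.31,-3,0,0,0.06,0.2],[0.05,0.31,-5,0,0,0.06,0.2],[0.05,0.31,-6.6,0,0,0.06,0.2],[0.05,0.31,-7.5,0,0,0.06,0.2],[0.05,0.31,-7.82,0,0,0.06,0.2],[0.05,0.31,-7.82,0,0,0.06,0.2],[0.05,0.31,-7.82,0,0,0.06,0.5],[0.05,0.31,-7.82,0,0,0.06,0.7]]' 20; python3 -m crank '[[0,0,0,0,0,0,1],[0,0,0,0,0,0,1],[0,0,0,0,0,0,1],[0,0,0,0,0,0,1]]' 50
```

```text
clock: 19.38
tool_pos: [0.4378, 0.3754, 0.0559]
tool_rot: [[-0.105, 0.995, 0.002], [0.995, 0.105, 0.0], [0.0, 0.002, -1.0]]
contact_force: [-0.9, -0.2, -0.5]
gripper_width: 0.0325
grasp_force: 0.0
clock: 19.88
tool_pos: [0.4376, 0.3753, 0.0556]
tool_rot: [[-0.105, 0.994, 0.001], [0.994, 0.105, -0.0], [-0.0, 0.001, -1.0]]
contact_force: [0.6, -1.0, 6.6]
gripper_width: 0.0135
grasp_force: 49.5
```

```bash
python3 -m crank '[[0,0,0.3,0,0,0,1],[0,0,1,0,0,0,1],[0,0,2.5,0,0,0,1],[0,0,4.5,0,0,0,1],[0,0,6.2,0,0,0,1],[0,0,7,0,0,0,1],[0,0,7,0,0,0,1]]'
python3 - <<'E'
from st import *
# plate in tool: blade/grip seen by wrist camera
m=camera_model("wrist");im,d=get_image("wrist");cv2.imwrite("pics/w8.png",im)
b=np.array([.00135,-.0012,0]);h=cv2.cvtColor(im,cv2.COLOR_BGR2HSV)
red=((h[...,0]<8)|(h[...,0]>172))&(h[...,1]>150)&(h[...,2]>60)
v,u=np.nonzero(red&(d>0));P=(np.array([dep(m,d,a,c) for a,c in zip(u,v)])-b-s["tool_pos"])@np.array(s["tool_rot"])
print("red in tool mm",len(P),(P.min(0)*1e3).round(1),(P.max(0)*1e3).round(1));k=P[:,2]<np.percentile(P[:,2],5)+.003;print("top",rect(P[k]),P[k][:,2].mean().round(4))
E3=np.array([[0,1.,0],[1,0,0],[0,0,-1]])
for z in (.17,.13):go(o+R@[.0528,.0003,z],R@E3)
E
```

```text
clock: 20.75
tool_pos: [0.4376, 0.3758, 0.2323]
tool_rot: [[-0.105, 0.994, 0.003], [0.994, 0.105, 0.002], [0.001, 0.003, -1.0]]
contact_force: [0.2, 0.5, -1.8]
gripper_width: 0.0131
grasp_force: 48.8
[-0.233  0.48  -0.822  1.647  0.377  1.177 -1.039]
tcp in nest [-0.133   0.3464  0.2838]
red in tool mm 4756 [-16.2  -7.2 -33.8] [14.6  7.1  4.5]
top (array([-0.9, -0. ]), 30.7, 13.8, -0.87) -0.0298
shift [  6.42 -15.02  -0.16] turn [-0.1  -3.75 -1.85]
shift [  7.21 -15.14  -1.55] turn [-0.1  -3.75 -1.85]
```

```bash
python3 -m crank '[[0.5,-1,0.2,0,-0.3,-0.15,1],[1.2,-2.6,0.4,0,-0.7,-0.35,1],[2,-4.4,0.4,-0.05,-1.1,-0.55,1],[2.8,-6.4,0.4,-0.05,-1.6,-0.8,1],[3.6,-8.4,0.4,-0.05,-2.1,-1,1],[4.4,-10.4,0.4,-0.1,-2.6,-1.3,1],[5.2,-12.2,0.4,-0.1,-3.1,-1.5,1],[5.9,-13.8,0.2,-0.1,-3.5,-1.7,1],[6.3,-14.8,0,-0.1,-3.7,-1.82,1],[6.42,-15.02,-0.16,-0.1,-3.75,-1.85,1],[6.42,-15.02,-0.16,-0.1,-3.75,-1.85,1]]'
python3 - <<'E'
from st import *
E3=np.array([[0,1.,0],[1,0,0],[0,0,-1]])
for z in (.12,.09,.075):go(o+R@[.0528,.001,z],R@E3)
E
```

```text
clock: 22.18
tool_pos: [0.5971, 0.0, 0.2248]
tool_rot: [[0.158, 0.857, 0.491], [0.987, -0.137, -0.079], [-0.001, 0.497, -0.868]]
contact_force: [0.1, -0.0, -0.6]
gripper_width: 0.0136
grasp_force: 48.8
[ 0.29   0.216 -0.56   2.084  0.706  0.48  -0.96 ]
tcp in nest [0.0511 0.0006 0.1688]
shift [ 1.02 -0.15 -1.66] turn [-0.   -0.02  0.  ]
shift [ 1.62 -0.24 -2.7 ] turn [-0.   -0.02  0.  ]
shift [ 1.91 -0.29 -3.22] turn [-0.   -0.02  0.  ]
```

```bash
python3 -m crank '[[0.4,-0.06,-0.6,0,-0.02,0,1],[1.02,-0.15,-1.66,0,-0.02,0,1],[1.5,-0.22,-2.5,0,-0.02,0,1],[1.81,-0.27,-3.05,0,-0.02,0,1],[1.81,-0.27,-3.05,0,-0.02,0,1]]'
python3 - <<'E'
from st import *
m=camera_model("wrist");im,d=get_image("wrist");cv2.imwrite("pics/w9.png",im);b=np.array([.00135,-.0012,0])
v,u=np.nonzero(d>0);T=np.array(m["world_from_camera"])
P=(np.c_[u,v,np.ones(len(u))]@np.linalg.inv(m["K"]).T*d[v,u][:,None])@T[:3,:3].T+T[:3,3]-b
N=(P-o)@R*1000
k=(abs(N[:,2]-26)<2)&(abs(N[:,1])<45)&(N[:,0]>38)&(N[:,0]<70)&(im[v,u].min(1)>90);print("slot top",k.sum(),rect(N[k]/1000), N[k].min(0).round(1),N[k].max(0).round(1))
k=(abs(N[:,2]-36)<2)&(abs(N[:,1])<25)&(abs(N[:,0])<35);print("block top",k.sum(),rect(N[k]/1000) if k.any() else "")
k2=k&(abs(N[:,2]-36)<1.5)
if k2.sum()>50: A=np.c_[N[k2][:,:2],np.ones(k2.sum())];print(np.linalg.lstsq(A,N[k2][:,2],rcond=None)[0].round(3))
# blade: points z between 34 and 70 near x 53
k=(N[:,2]>34)&(N[:,2]<60)&(abs(N[:,0]-53)<9)&(abs(N[:,1])<40);print("blade",k.sum(),N[k].min(0).round(1),N[k].max(0).round(1), np.median(N[k],0).round(1))
print(proj(m,np.array([[54,38.5,26],[54,0,26]])/1000@R.T+o+b).round(0))
E
```

```text
clock: 22.8
tool_pos: [0.6428, -0.0054, 0.1486]
tool_rot: [[0.157, 0.856, 0.494], [0.988, -0.136, -0.078], [0.0, 0.5, -0.866]]
contact_force: [0.1, 0.0, -1.5]
gripper_width: 0.0133
grasp_force: 48.8
[ 0.143  0.377 -0.387  2.086  1.024  0.362 -1.255]
tcp in nest [0.0529 0.0024 0.0798]
slot top 2049 (array([53.4, 12.8]), 52.9, 23.1, 89.8) [ 41.8 -13.6  24. ] [65.1 39.2 27.7]
block top 8737 (array([-0.7,  0.7]), 60.2, 40.6, 0.09)
[ 1.0000e-03 -1.0000e-03  3.6008e+01]
blade 210 [49.5 30.5 34.2] [55.5 31.6 60. ] [52.6 31.2 48.6]
[[328. 202.]
 [328. 274.]]
```

Run:
```python
from st import *
E3=np.array([[0,1.,0],[1,0,0],[0,0,-1]])
for z in (.078,.068,.056,.051):go(o+R@[.0537,.0018,z],R@E3)
```

```text
[ 0.144  0.376 -0.388  2.086  1.023  0.362 -1.254]
tcp in nest [0.0533 0.0023 0.0805]
shift [ 0.06 -0.03 -0.08] turn [-0.    0.   -0.01]
shift [ 0.26 -0.06 -0.43] turn [-0.    0.   -0.01]
shift [ 0.49 -0.1  -0.84] turn [-0.    0.   -0.01]
shift [ 0.59 -0.12 -1.02] turn [-0.    0.   -0.01]
```

```bash
python3 -m crank '[[0.06,-0.03,-0.08,0,0,0,1],[0.16,-0.045,-0.25,0,0,0,1],[0.26,-0.06,-0.43,0,0,0,1],[0.26,-0.06,-0.43,0,0,0,1]]'
python3 - <<'E'
from st import *
print("F nest",(R.T@np.array(s["contact_force"])).round(1))
E
```

```text
clock: 23.35
tool_pos: [0.6494, -0.0089, 0.1385]
tool_rot: [[0.159, 0.854, 0.495], [0.987, -0.138, -0.08], [-0.0, 0.501, -0.865]]
contact_force: [-0.4, 0.7, -1.6]
gripper_width: 0.0135
grasp_force: 48.8
[ 0.125  0.399 -0.359  2.083  1.069  0.345 -1.296]
tcp in nest [0.054  0.0001 0.0675]
F nest [-1.3  0.7 -1.2]
```

```bash
python3 -m crank '[[0.06,0.045,-0.1,0,0,0,1],[0.12,0.03,-0.21,0,0,0,1],[0.18,0.02,-0.31,0,0,0,1],[0.24,0.01,-0.42,0,0,0,1],[0.24,0.01,-0.42,0,0,0,1]]'
python3 - <<'E'
from st import *
print("F nest",(R.T@np.array(s["contact_force"])).round(1))
E
```

```text
clock: 23.98
tool_pos: [0.6555, -0.0086, 0.128]
tool_rot: [[0.159, 0.854, 0.495], [0.987, -0.137, -0.08], [-0.0, 0.501, -0.865]]
contact_force: [-0.1, -0.9, -1.3]
gripper_width: 0.0131
grasp_force: 48.8
[ 0.103  0.42  -0.331  2.08   1.115  0.329 -1.342]
tcp in nest [0.0539 0.0013 0.0555]
F nest [-0.6 -0.9 -1.2]
```

```bash
python3 -m crank '[[0.04,-0.005,-0.07,0,0,0,1],[0.08,-0.01,-0.14,0,0,0,1],[0.12,-0.015,-0.21,0,0,0,1],[0.12,-0.015,-0.21,0,0,0,1]]'|sed -n '2p;4p'
python3 - <<'E'
from st import *
print("F nest",(R.T@np.array(s["contact_force"])).round(1))
E
python3 -m crank '[[0.01,0,-0.017,0,0,0,1],[0.02,-0.003,-0.035,0,0,0,1],[0.02,-0.003,-0.035,0,0,0,1]]'|sed -n '2p;4p'
python3 - <<'E'
from st import *
print("F nest",(R.T@np.array(s["contact_force"])).round(1))
E
```

```text
tool_pos: [0.6585, -0.0089, 0.1229]
contact_force: [-0.2, -0.3, -1.1]
[ 0.093  0.431 -0.318  2.079  1.138  0.321 -1.364]
tcp in nest [0.054  0.0014 0.0496]
F nest [-0.7 -0.4 -0.8]
tool_pos: [0.659, -0.009, 0.1223]
contact_force: [-1.3, 0.3, -0.7]
[ 0.092  0.432 -0.316  2.078  1.141  0.32  -1.368]
tcp in nest [0.0541 0.0015 0.0488]
F nest [-1.5  0.1  0.1]
```

```bash
python3 -m crank '[[0.01,0,-0.017,0,0,0,1],[0.02,-0.003,-0.035,0,0,0,1],[0.02,-0.003,-0.035,0,0,0,1]]'|sed -n '2p;4p'
python3 - <<'E'
from st import *
print("F nest",(R.T@np.array(s["contact_force"])).round(1))
E
python3 -m crank '[[0.01,0,-0.017,0,0,0,1],[0.02,-0.003,-0.035,0,0,0,1],[0.02,-0.003,-0.035,0,0,0,1]]'|sed -n '2p;4p'
python3 - <<'E'
from st import *
print("F nest",(R.T@np.array(s["contact_force"])).round(1))
E
```

```text
tool_pos: [0.6595, -0.009, 0.1216]
contact_force: [-2.7, 1.4, 1.8]
[ 0.09   0.434 -0.314  2.078  1.145  0.319 -1.372]
tcp in nest [0.0542 0.0016 0.0479]
F nest [-1.6  1.   3. ]
tool_pos: [0.6596, -0.0089, 0.1215]
contact_force: [-15.2, 1.5, 16.1]
[ 0.088  0.434 -0.312  2.079  1.149  0.318 -1.375]
tcp in nest [0.0542 0.0016 0.0478]
F nest [-5.2 -0.9 21.6]
```

```bash
python3 -m crank '[[-0.02,0.003,0.035,0,0,0,1],[-0.02,0.003,0.035,0,0,0,0.82],[-0.02,0.003,0.035,0,0,0,0.75],[-0.02,0.003,0.035,0,0,0,0.65],[-0.02,0.003,0.035,0,0,0,0.6],[-0.02,0.003,0.035,0,0,0,0.6]]' 20; python3 -m crank '[[-0.2,0.03,0.35,0,0,0,0.6],[-0.6,0.1,1.05,0,0,0,0.6],[-1.2,0.19,2.1,0,0,0,0.6],[-1.8,0.29,3.2,0,0,0,0.6],[-2.3,0.37,4.05,0,0,0,0.6],[-2.36,0.38,4.15,0,0,0,0.6],[-2.36,0.38,4.15,0,0,0,0.6]]'
python3 - <<'E'
from st import *
m=camera_model("wrist");im,d=get_image("wrist");cv2.imwrite("pics/w10.png",im);b=np.array([.00135,-.0012,0])
v,u=np.nonzero(d>0);T=np.array(m["world_from_camera"])
P=(np.c_[u,v,np.ones(len(u))]@np.linalg.inv(m["K"]).T*d[v,u][:,None])@T[:3,:3].T+T[:3,3]-b
N=(P-o)@R*1000
k=(abs(N[:,2]-36)<2)&(abs(N[:,1])<25)&(abs(N[:,0])<35);print("block top",k.sum(),rect(N[k]/1000))
A=np.c_[N[k][:,:2],np.ones(k.sum())];print(np.linalg.lstsq(A,N[k][:,2],rcond=None)[0].round(4))
h=cv2.cvtColor(im,cv2.COLOR_BGR2HSV)[v,u];red=((h[:,0]<8)|(h[:,0]>172))&(h[:,1]>150)&(abs(N[:,0]-54)<25)&(abs(N[:,1])<30)
print("red z",np.percentile(N[red][:,2],[1,50,99]).round(1));k=red&(N[:,2]>75);print(rect(N[k]/1000),N[k].mean(0).round(1))
k=(abs(N[:,2]-26)<2)&(abs(N[:,1])<45)&(N[:,0]>38)&(N[:,0]<70)&(im[v,u].min(1)>90);print("slot top",rect(N[k]/1000))
E
```

```text
clock: 26.35
tool_pos: [0.6596, -0.009, 0.1214]
tool_rot: [[0.159, 0.854, 0.495], [0.987, -0.137, -0.08], [-0.0, 0.501, -0.865]]
contact_force: [0.4, -0.2, -0.3]
gripper_width: 0.0341
grasp_force: 0.1
clock: 27.22
tool_pos: [0.6006, 0.0, 0.2249]
tool_rot: [[0.16, 0.854, 0.495], [0.987, -0.138, -0.08], [-0.0, 0.502, -0.865]]
contact_force: [-0.7, -1.0, 0.1]
gripper_width: 0.0341
grasp_force: 0.0
[ 0.287  0.22  -0.558  2.081  0.721  0.478 -0.974]
tcp in nest [0.0542 0.0011 0.1671]
block top 4583 (array([-0.6,  0.8]), 60.2, 40.1, -0.04)
[ 5.00000e-04 -7.00000e-04  3.59863e+01]
red z [48.2 76.2 78.9]
(array([41.5,  0.3]), 30.1, 13.9, -88.93) [41.6  1.2 77. ]
slot top (array([53.5,  0.5]), 77.7, 23.0, 89.79)
```

The block is flat and square in the pocket: its top is at z = 36.0 mm with no tilt, and it's centred to within 1 mm. The plate has bottomed in the slot. Its grip top is at about 77-78 mm, and it rests with the natural lean that the slot clearance allows on the slope. The gripper is clear, so I'm handing in.

```bash
python3 -c "
from cell import arm
print(arm.close_job())"
```

```text
the job is handed in; nothing more can be done
None
```

The job is handed in (result not reported back): the block is seated flat and square in the pocket and the stop plate is fully home in its slot, leaning about 9° down-slope in the slot clearance; joints 6 and 7 read 0.118 and -2.741 rad against limits of 0.12 and -2.74 at one point, so there is a small risk on the joint-range rule.

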